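# Fetch the garlic hemmed in between the jars of a seasoning caddy

## Robot

A 6-joint arm with a two-finger parallel gripper is mounted at the origin on a cart in front of the work surface, level with it; the furniture and walls round the work are solid. World frame = base frame: x ahead of the robot, y to its left, z up, the work surface at z = 0. Lengths are in m, angles in rad, forces in N, time in s.
With the tool pointing down it reaches from about 0.35 to 0.875 m from the base axis. Payload 4.2 kg.
Tool frame: the origin (TCP) lies on the centre line of the jaws, within the pads' length; the fingertips stand 8 mm ahead of it and the grasp point (between the pads) lies 11 mm behind it; z points along the fingers, y is the line along which they close (so a half turn about z gives the same grasp; the last joint's range is limited). The gripper opens to 87 mm and grips with 3 to 60 N. Pads are 19 mm wide; open, the fingers measure 117 mm over their backs; the gripper's body (75 mm by 190 mm) begins 51 mm behind the grasp point.
Start: joints at [1.601, 0.385, 0.008, 0, -1.194, -0.259], TCP at [0.142, 0.609, 0.231] pointing down, gripper open.
Joint ranges: [-3.14, 3.14], [-1.21, 2.06], [-1.07, 1.41], [-3.16, 2.05], [-2.99, -0.16], [-3.1, 3.1]. Speed limits (rad/s): [2.79, 2.79, 3.14, 3.14, 3.14, 3.14].

## Interface

Orientations are given as a unit quaternion [w, x, y, z].
In Python, from rig import arm gives the robot as it stands.
- The arm moves only by the tool move_arm, never from a script. Its argument "rows" is a list of rows, each a list of 2 entries, a list of its own where there are three numbers: the shift along the tool's x, y, z in mm, then the turn, a rotation vector about the tool's x, y, z in degrees. A call has exactly 5 rows; each row is the pose to reach, as a shift and turn from the pose commanded when the call began, along the tool's axes at that moment; what a row does not reach only later rows make up. A row lasts 1/8 s, in which the tool goes at most 62.5 mm and 10.7 degrees, less where a joint would pass 70% of its speed; a pose out of reach is approached as far as the arm can. A call with a gripper value outside its range is refused whole. "gripper" is the opening, from 0 (shut) to 1 (fully open), set as the call begins (left out, the last holds). The fingers move at their own pace and stop on an object; "force" is the grip in N (left out, the last holds). Time passes only in rows, so rows that repeat a pose let the fingers close, or fill a call up. It gives the time, the measured TCP pose, the force, the opening and the grip force at its end, in the units of the state.
- arm.read_state(): the state, without advancing time (a new reading comes with each control period).
- arm.capture(name): name is "scene" or "side" or "wrist"; returns the picture (420x560x3 uint8, red, green, blue); there is no depth.
- arm.get_calibration(name): a dict with "intrinsics" (3x3 intrinsics, pixels), "distortion" ([k1, k2, p1, p2, k3] as OpenCV has them; the pictures are not rectified), "extrinsics" (4x4, takes a point from camera to world coordinates). Camera axes: x right, y up, looking along -z (the intrinsics and any distortion apply to the point x, -y, -z); pixel columns grow to the right and rows downward; lengths in m; the calibration is good to about 2 mm. A picture is of the moment at which its call begins: read the wrist's pose just before it. get_calibration takes no time and is no camera call; for the wrist camera it gives the pose at the moment of the call.
- arm.job_done(): hands the job in; it is judged then, once.
The state is a dict: "t": time; "joint_positions": joint angles; "qvel": joint speeds; "joint_efforts": joint torques, N m; "ee_pos": TCP position; "orientation": TCP orientation; "contact_force": force on the tool from outside, world axes, zero at the start; "moment": the same for the moment, N m; "finger_gap": finger opening in m; "grip_force": force on a finger pad.
Only numpy, scipy, OpenCV 4.12 (cv2) and the standard library are available. Lean on these libraries where they do the work, as an engineer would, in place of code of your own. Each camera call takes 0.05 s, during which the arm holds its last target. There are 200 camera calls.

## Task

Get the garlic bulb out of the wooden seasoning caddy and set it in the middle of the small empty white plate. The two things standing before and behind it in its lane leave no room for the hand: first stand both of them upright on the round straw trivet, then fetch the garlic, and afterwards put each of the two back upright in the caddy just where it stood; leave the other lane as it is.

Things in the scene. Friction and masses are not known exactly. Their poses are not given: they have to be found in the camera images.
- caddy: open wooden caddy, fixed; 222 mm along its x axis (roughly away from the robot), 166 mm along y, walls 56 mm high, 6 thick. A 14 mm spine along x parts two lanes, each 210 x 70 mm, centre lines at y = +42 and -42 mm, floor 9 mm above the origin, no cross dividers. Each lane holds three things in file, near x = -70, 0 and +70 mm. Origin: centre of the underside
- garlic_mid (a point): centre of the loose garlic bulb, about 53 mm across and 53 mm tall, 30 g; it stands in the middle place of one of the two lanes, its centre 26 mm above the caddy floor; axes as the bulb stands, z up
- tin: small metal food tin with a paper wrap, 57 mm diameter, 72 mm tall, loose; stands in the middle place of the other lane and stays there. Origin: centre of its underside
- pepper_mill: dark wooden pepper mill with a waist, 58 mm diameter, 150 mm tall, loose, at one end of a lane. Origin: centre of its underside, z up its axis
- spice_jar: slim glass spice jar with a black cap, 41 mm diameter, 105 mm tall, loose, at one end of a lane. Origin: centre of its underside, z up its axis
- salt: glass salt shaker with a grey domed top, 44 mm diameter up to 74 mm, top 34 mm across, 90 mm tall, loose, at one end of a lane. Origin: centre of its underside, z up its axis
- jam_jar: round jam jar with a white lid, 64 mm diameter, 94 mm tall, loose, at one end of a lane. Origin: centre of its underside, z up its axis
- trivet: round coiled straw trivet, fixed, 228 mm diameter, flat top 17 mm above the origin; room for two things side by side. Origin: centre of its underside; it lies left or right of the caddy
- side_plate: small empty white plate, fixed, 140 mm diameter; flat well of 80 mm diameter whose surface is 10 mm above the origin, rim 18 mm above it. Origin: centre of its underside; it lies on the other side of the caddy
There are look-alikes about, which are no part of the job. Leave any yellow look-alike of the part that bears garlic_mid alone.

How it is judged:
By the outcome, as a careful person would: the job done as asked, in the order asked, and still so for the second after the job is handed in, with the robot touching nothing.
It also fails if it takes over 122 s, if anything falls off the work surface, if the arm or the gripper's body presses on something with over 40 N, if the wrist force passes 120 N, or if a joint passes its speed limit or range.

## Working session

There is one attempt and no reset: what is moved stays moved. The work goes in short steps, Python scripts to look and compute and a tool call to move; the robot and the scene stay as the last step left them, time stands still between calls to the robot, and variables do not carry over. Pictures are saved under pics/ and viewed, at most 14 in all, crops included, and the job is handed in when it is done.

Besides the shell and the picture viewer there is one more tool, called after "Call:" as name(argument=value, ...), one argument or row to a line, values as JSON. move_arm: Moves the arm, as the interface text tells. Its arguments: {"type":"object","properties":{"rows":{"type":"array","items":{"type":"array"}},"gripper":{"type":"number"},"force":{"type":"number"}},"required":["rows"]}

```bash
mkdir -p pics
cat > h.py <<'E'
import numpy as np, cv2
from rig import arm
def snap(n,f):
    c=arm.get_calibration(n); im=arm.capture(n); cv2.imwrite(f'pics/{f}.png',im[:,:,::-1]); np.savez(f'pics/{f}.npz',K=c['intrinsics'],D=c['distortion'],T=c['extrinsics']); return im
def cal(f):
    z=np.load(f'pics/{f}.npz'); return z['K'],z['D'],z['T']
def ray(f,u,v):
    K,D,T=cal(f); p=cv2.undistortPoints(np.array([[[u,v]]],float),K,D)[0,0]
    d=T[:3,:3]@np.array([p[0],-p[1],-1]); return T[:3,3],d/np.linalg.norm(d)
def atz(f,u,v,z):
    o,d=ray(f,u,v); return o+d*(z-o[2])/d[2]
def tri(*a):
    A=np.zeros((3,3));b=np.zeros(3)
    for f,u,v in a:
        o,d=ray(f,u,v);P=np.eye(3)-np.outer(d,d);A+=P;b+=P@o
    x=np.linalg.solve(A,b); r=[np.linalg.norm((np.eye(3)-np.outer(d,d))@(x-o)) for o,d in [ray(*q) for q in a]]
    return x,r
def proj(f,p):
    K,D,T=cal(f); q=np.linalg.inv(T)@np.append(p,1); q=q[:3]*[1,-1,-1]
    return cv2.projectPoints(q.reshape(1,1,3),np.zeros(3),np.zeros(3),K,D)[0].ravel()
E
python3 - <<'E'
from h import *
s=arm.read_state();print(s)
for n in('scene','side','wrist'):
    snap(n,n+'0'); print(n,cal(n+'0')[2].round(3).tolist(),cal(n+'0')[0].round(0).tolist())
a=[cv2.imread(f'pics/{n}0.png') for n in('scene','side')]
E
```

```text
{'t': 0.0, 'joint_positions': array([ 1.60057172e+00,  3.85567966e-01,  6.59046759e-03, -5.02758032e-04,
       -1.19399432e+00, -2.58616710e-01]), 'qvel': array([-0.00185133,  0.00062357, -0.0001746 , -0.00125782,  0.00126181,
        0.00051983]), 'joint_efforts': array([ 6.95303697e-04, -3.90666318e+01,  1.87402403e+01,  4.21983808e+00,
        1.09432399e-02, -1.85451381e-04]), 'ee_pos': array([0.14161866, 0.60812786, 0.22943831]), 'orientation': array([ 1.11002889e-03,  9.93449887e-01, -1.14263227e-01, -7.49128295e-05]), 'contact_force': array([ 0.66174044, -0.19284849,  0.03319741]), 'moment': array([-0.02838332, -0.0735067 , -0.03711172]), 'grip_force': 0.0, 'finger_gap': 0.08708814509636545}
scene [[-0.874, 0.37, -0.314, 0.118], [-0.485, -0.657, 0.576, 0.895], [0.007, 0.656, 0.755, 1.147], [0.0, 0.0, 0.0, 1.0]] [[537.0, 0.0, 281.0], [0.0, 537.0, 207.0], [0.0, 0.0, 1.0]]
side [[0.942, 0.202, -0.27, 0.21], [-0.336, 0.609, -0.718, -0.81], [0.019, 0.767, 0.641, 0.881], [0.0, 0.0, 0.0, 1.0]] [[487.0, 0.0, 280.0], [0.0, 487.0, 207.0], [0.0, 0.0, 1.0]]
wrist [[-0.227, 0.942, 0.248, 0.21], [-0.974, -0.22, -0.055, 0.592], [0.002, -0.255, 0.967, 0.383], [0.0, 0.0, 0.0, 1.0]] [[355.0, 0.0, 278.0], [0.0, 355.0, 211.0], [0.0, 0.0, 1.0]]
```

View pics/scene0.png

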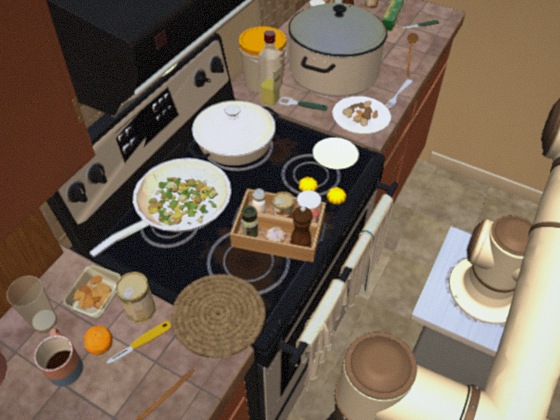

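View pics/side0.png

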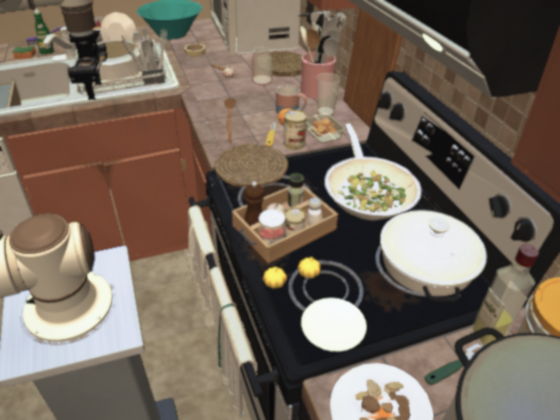

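The scene view shows the caddy at about (278,225), with the garlic between the mill (302,225) and the spice jar (249,222). The trivet is at (220,315), the empty plate at (335,153), and two yellow look-alikes lie beside the caddy. The side view agrees: caddy (285,220), trivet (251,165), plate (333,324).

Run:
```python
from h import *
a=cv2.imread('pics/scene0.png')[170:270,220:340]; b=cv2.imread('pics/side0.png')[165:265,220:340]
cv2.imwrite('pics/z0.png',np.hstack([cv2.resize(x,(400*6//5,400),interpolation=cv2.INTER_CUBIC)[:, :] for x in(a,b)])[:, :].copy())
im=cv2.imread('pics/z0.png'); im=cv2.resize(im,(800,333)); 
a4=cv2.resize(a,(600,500),interpolation=cv2.INTER_CUBIC);cv2.imwrite('pics/z1.png',a4)
cv2.imwrite('pics/z2.png',cv2.resize(b,(600,500),interpolation=cv2.INTER_CUBIC))
for f,u,v in(('scene0',220,315),('side0',251,165)): print('triv',atz(f,u,v,.017))
for f,u,v in(('scene0',335,153),('side0',333,324)): print('plate',atz(f,u,v,.016))
print('tri',tri(('scene0',220,315),('side0',251,165)),tri(('scene0',335,153),('side0',333,324)))
print(atz('scene0',278,225,.03),atz('side0',285,220,.03))
```

```text
triv [0.54944893 0.40061648 0.017     ]
triv [0.55663064 0.37642535 0.017     ]
plate [ 0.55110982 -0.24499821  0.016     ]
plate [ 0.55012806 -0.24989269  0.016     ]
tri (array([0.55849444, 0.39393223, 0.0030341 ]), [np.float64(0.003467371936868845), np.float64(0.003467371936868818)]) (array([ 0.55178159, -0.24785012,  0.01300546]), [np.float64(0.00044389618385533373), np.float64(0.00044389618385529936)])
[0.55903459 0.09985932 0.03      ] [0.56269527 0.08878989 0.03      ]
```

View pics/z1.png

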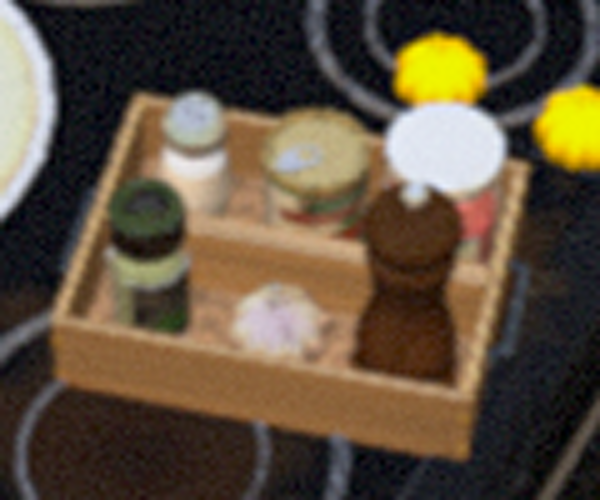

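View pics/z2.png

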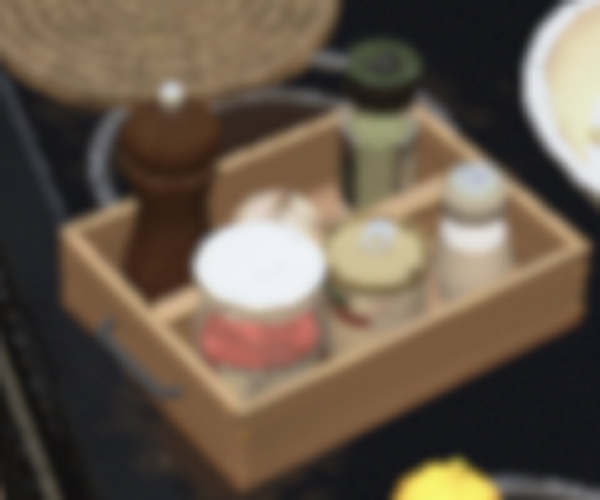

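The crops show the garlic lane on the +y side, with the mill at its near end and the spice jar at its far end. I'll compute the positions from the corner and top pixels.

```bash
cat >> h.py <<'E'
S=lambda u,v:('scene0',u/5-.4+220,v/5-.4+170)
D_=lambda u,v:('side0',u/5-.4+220,v/5-.4+165)
def yaw(): 
    from scipy.spatial.transform import Rotation as R
    return R.from_quat(arm.read_state()['orientation'],scalar_first=True).as_matrix()
E
python3 - <<'E'
from h import *
P=lambda n,a,b:print(n,*[np.round(x,4) for x in tri(a,b)])
cs=[]
for n,a,b in(('nearL',(470,398),(62,232)),('nearR',(528,165),(243,405)),('farR',(140,97),(590,243)),('farL',(55,322),(420,105))):
    x,r=tri(S(*a),D_(*b)); cs.append(x);print(n,x.round(4),np.round(r,4))
print('c',np.mean(cs,0), 'yaw',np.degrees(np.arctan2(*(cs[2]-cs[1]+cs[3]-cs[0])[[1,0]])))
P('mill',S(417,190),D_(172,93))
P('jar',S(149,203),D_(385,62))
P('garl',S(280,322),D_(278,222))
P('salt',S(196,112),D_(477,180)); P('jam',S(447,148),D_(260,260))
print(yaw().round(3))
E
```

```text
nearL [0.4329 0.1412 0.0534] [0.0004 0.0004]
nearR [ 0.4784 -0.0142  0.0557] [0.0029 0.0029]
farR [0.6899 0.0442 0.0535] [0.0029 0.0029]
farL [0.6527 0.1948 0.0428] [0.0049 0.0049]
c [0.56348413 0.09151627 0.0513353 ] yaw 14.555583378003622
mill [0.4845 0.11   0.1544] [0.0011 0.0011]
jar [0.6149 0.1521 0.1136] [0.0016 0.0016]
garl [0.5492 0.133  0.0353] [0.0015 0.0015]
salt [0.6356 0.0696 0.0919] [0.0007 0.0007]
jam [0.5044 0.0345 0.1017] [0.0018 0.0018]
[[ 0.974 -0.227 -0.   ]
 [-0.227 -0.974 -0.002]
 [ 0.     0.002 -1.   ]]
```

```bash
cat >> h.py <<'E'
from scipy.spatial.transform import Rotation as R
XY=-75.5 # wanted yaw of tool x
def plan(pts,p=None,Rm=None,xy=None):
    """end shift (tool mm) and turn (rotvec deg) per call, for list of world TCP points"""
    s=arm.read_state()
    if p is None: p=s['ee_pos'];Rm=R.from_quat(s['orientation'],scalar_first=True)
    t0=Rm
    for q,a in pts:
        a=np.radians(a);c,d=np.cos(a),np.sin(a)
        Rt=R.from_matrix(np.array([[c,d,0],[d,-c,0],[0,0,-1]]))
        print('shift',np.round(Rm.inv().apply(np.array(q)-p)*1000,1),'turn',np.round((Rm.inv()*Rt).as_rotvec(degrees=True),2))
        p,Rm=np.array(q),Rt
def st():
    s=arm.read_state();print('t',round(s['t'],2),'p',s['ee_pos'].round(4),'gap',round(s['finger_gap'],4),'gf',round(float(s['grip_force']),1),'F',s['contact_force'].round(1),'j',s['joint_positions'].round(2))
    m=yaw();print('yaw',np.degrees(np.arctan2(m[1,0],m[0,0])).round(2),'z',m[:,2].round(4))
E
python3 - <<'E'
from h import *
a=np.array([.1416,.6081,.2294]);b=np.array([.54,.13,.27])
plan([(a+(b-a)*k/3,-13.1-62.4*k/3) for k in(1,2,3)])
E
```

```text
shift [165.5 125.3 -13. ] turn [ 1.000e-01 -2.000e-02  2.078e+01]
shift [199.1  58.2 -13.5] turn [ 0.   0.  20.8]
shift [206.8 -16.3 -13.5] turn [ 0.   0.  20.8]
```

Call:
move_arm(
  rows=[
    [[33, 25, -3], [0, 0, 4.2]],
    [[66, 50, -6], [0, 0, 8.4]],
    [[99, 75, -9], [0, 0, 12.6]],
    [[132, 100, -11], [0, 0, 16.8]],
    [[165, 125, -13], [0, 0, 20.8]],
  ],
  gripper=1,
)

```text
t: 0.78
ee_pos: [0.2747, 0.4482, 0.2434]
orientation: [0.0, 0.956, -0.293, -0.0]
contact_force: [0.4, -0.0, -0.0]
finger_gap: 0.0867
grip_force: 0.0
```

Call:
move_arm(
  rows=[
    [[40, 12, -3], [0, 0, 4.2]],
    [[80, 23, -6], [0, 0, 8.4]],
    [[120, 35, -9], [0, 0, 12.6]],
    [[160, 47, -11], [0, 0, 16.8]],
    [[199, 58, -13], [0, 0, 20.8]],
  ],
)

```text
t: 1.4
ee_pos: [0.4074, 0.2891, 0.2565]
orientation: [0.0, 0.888, -0.461, -0.0]
contact_force: [0.8, 0.6, -0.6]
finger_gap: 0.0867
grip_force: 0.0
```

Call:
move_arm(
  rows=[
    [[50, -4, -4], [0, 0, 5.2]],
    [[100, -8, -7], [0, 0, 10.4]],
    [[155, -12, -10], [0, 0, 15.6]],
    [[207, -16, -13], [0, 0, 20.8]],
    [[207, -16, -13], [0, 0, 20.8]],
  ],
)

```text
t: 2.02
ee_pos: [0.541, 0.1281, 0.2689]
orientation: [0.0, 0.789, -0.614, -0.0]
contact_force: [-0.3, 0.1, -0.7]
finger_gap: 0.0869
grip_force: 0.0
```

Run:
```python
from h import *
st(); snap('wrist','w1'); print(cal('w1')[2].round(3).tolist())
im=cv2.imread('pics/w1.png'); cv2.imwrite('pics/w1z.png',cv2.resize(im,(800,600),interpolation=cv2.INTER_CUBIC))
```

```text
t 2.02 p [0.541  0.1281 0.2689] gap 0.0869 gf 0.0 F [-0.3  0.1 -0.7] j [ 0.52  0.24 -0.1   0.   -1.23 -0.28]
yaw -75.82 z [-7.e-04 -7.e-04 -1.e+00]
[[-0.97, 0.237, 0.064, 0.559], [-0.245, -0.938, -0.245, 0.061], [0.002, -0.253, 0.967, 0.423], [0.0, 0.0, 0.0, 1.0]]
```

View pics/w1z.png

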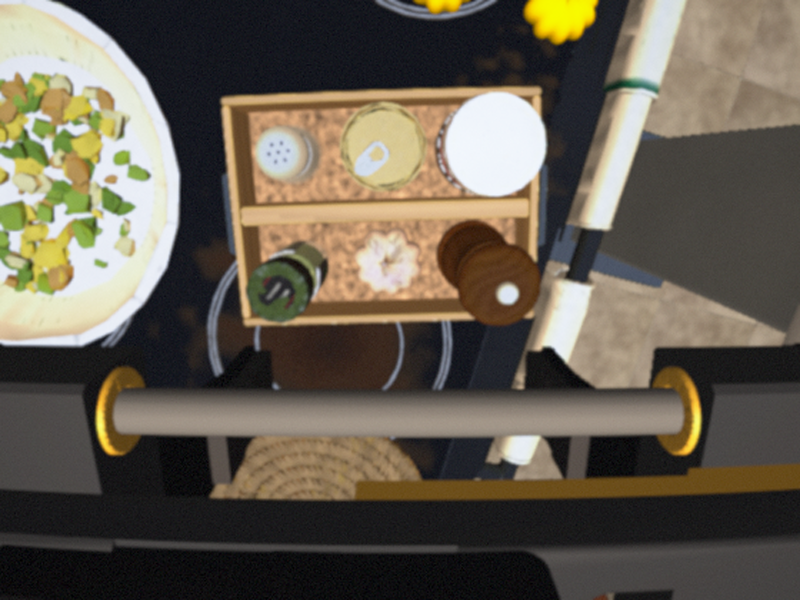

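The wrist view shows the whole caddy upright. In the 800-px picture the mill knob is at (508,294), the jar cap at (277,287) and the garlic at (387,262). The rim corners are at (222,100), (541,90), (245,323) and (537,316).

Run:
```python
from h import *
W=lambda u,v:('w1',u*.7-.15,v*.7-.15)
def P(n,*a): x,r=tri(*a);print(n,x.round(4),np.round(r,4));return x
mill=P('mill',W(508,294),S(417,190),D_(172,93))
jar=P('jar',W(277,287),S(149,203),D_(385,62))
P('garl',W(387,262),S(280,322)); print(atz(*W(387,262),.04))
P('salt',W(281,148),S(196,112),D_(477,180));P('jam',W(496,145),S(447,148),D_(260,260))
cs=[]
for w,a,b in(((537,318),(470,398),(62,232)),((541,90),(528,165),(243,405)),((222,100),(140,97),(590,243)),((245,323),(55,322),(420,105))):
    P('corner',W(*w),S(*a),D_(*b)); q=atz(*W(*w),.056);cs.append(q);print(q.round(4))
c=np.mean(cs,0);d=(cs[2]-cs[1]+cs[3]-cs[0])[:2];print('c',c,'yaw',np.degrees(np.arctan2(d[1],d[0])), [np.linalg.norm(cs[i]-cs[i-1]).round(4) for i in range(4)])
print('mill@.159',atz(*W(508,294),.159),'jar@.114',atz(*W(277,287),.114))
# mill silhouette heights from side crop: head widest left/right, waist
for y in (93,115,140,165,185,215,250,285):
    o,d=ray(*D_(170,y)); t=((mill[:2]-o[:2])@d[:2])/(d[:2]@d[:2]); print(y,(o+d*t)[2].round(3),end='; ')
# lane line
th=np.radians(14.5);e=np.array([np.cos(th),np.sin(th)]);n=np.array([-e[1],e[0]])
for x in(mill,jar): print((x[:2]-c[:2])@e,(x[:2]-c[:2])@n)
```

```text
mill [0.4843 0.1098 0.1545] [0.0003 0.001  0.0012]
jar [0.6149 0.1505 0.1131] [0.002  0.0019 0.0023]
garl [0.5492 0.1308 0.0314] [0.0002 0.0002]
[0.54958844 0.12929433 0.04      ]
salt [0.6348 0.0676 0.0919] [0.0027 0.0019 0.0017]
jam [0.5042 0.033  0.1019] [0.0017 0.0022 0.002 ]
corner [0.4315 0.1408 0.0547] [0.0025 0.0014 0.0017]
[0.4294 0.1402 0.056 ]
corner [ 0.4776 -0.015   0.0564] [0.0015 0.0028 0.0034]
[ 0.4764 -0.0161  0.056 ]
corner [0.6895 0.0439 0.0535] [0.0008 0.0026 0.0032]
[0.6879 0.0437 0.056 ]
corner [0.6501 0.1981 0.0445] [0.0059 0.0036 0.0079]
[0.6436 0.1983 0.056 ]
c [0.55932436 0.09153026 0.056     ] yaw 15.484201299385596 [np.float64(0.222), np.float64(0.1633), np.float64(0.2199), np.float64(0.1609)]
mill@.159 [0.48528413 0.10885659 0.159     ] jar@.114 [0.61452833 0.14820431 0.114     ]
93 0.155; 115 0.142; 140 0.126; 165 0.11; 185 0.097; 215 0.077; 250 0.053; 285 0.029; -0.06802610225860066 0.036489566728977525
0.06858124203797955 0.043169321625177615
```

Run:
```python
from h import *
plan([((.4847,.1095,.20),-75.8),((.4847,.1095,.114),-75.8)])
```

```text
shift [ 5.5 58.3 68.9] turn [ 0.08 -0.    0.12]
shift [ 0.  0. 86.] turn [0. 0. 0.]
```

Call:
move_arm(
  rows=[
    [[2, 20, 10], [0, 0, 0]],
    [[4, 40, 25], [0, 0, 0]],
    [[5.5, 58.3, 45], [0, 0, 0]],
    [[5.5, 58.3, 69], [0, 0, 0]],
    [[5.5, 58.3, 69], [0, 0, 0]],
  ],
)

```text
t: 2.7
ee_pos: [0.4826, 0.1109, 0.1992]
orientation: [0.002, 0.791, -0.612, -0.001]
contact_force: [0.1, -0.7, 0.8]
finger_gap: 0.0873
grip_force: 0.0
```

Call:
move_arm(
  rows=[
    [[0, 0, 22], [0, 0, 0]],
    [[0, 0, 44], [0, 0, 0]],
    [[0, 0, 66], [0, 0, 0]],
    [[0, 0, 86], [0, 0, 0]],
    [[0, 0, 86], [0, 0, 0]],
  ],
)

```text
t: 3.32
ee_pos: [0.4841, 0.1111, 0.1142]
orientation: [0.001, 0.791, -0.612, -0.0]
contact_force: [-0.2, 0.1, 0.3]
finger_gap: 0.0871
grip_force: 0.0
```

Call:
move_arm(
  rows=[
    [[0, 0, 0], [0, 0, 0]],
    [[0, 0, 0], [0, 0, 0]],
    [[0, 0, 0], [0, 0, 0]],
    [[0, 0, 0], [0, 0, 0]],
    [[0, 0, 0], [0, 0, 0]],
  ],
  gripper=0.3,
  force=20,
)

```text
t: 3.95
ee_pos: [0.4844, 0.1107, 0.1147]
orientation: [0.0, 0.791, -0.612, -0.0]
contact_force: [-0.1, -0.5, 2.1]
finger_gap: 0.0479
grip_force: 19.4
```

Run:
```python
from h import *
st(); snap('wrist','w2'); a=cv2.imread('pics/w2.png'); snap('side','s2'); snap('scene','c2')
b=cv2.resize(cv2.imread('pics/s2.png')[150:260,200:340],(509,400)); 
cv2.imwrite('pics/v2.png',np.hstack([cv2.resize(a,(400,300)),cv2.resize(b,(382,300))]))
```

```text
t 3.95 p [0.4844 0.1107 0.1147] gap 0.0479 gf 19.4 F [-0.1 -0.5  2.1] j [ 0.55  0.29 -0.46  0.   -0.82 -0.3 ]
yaw -75.5 z [-2.e-04 -2.e-04 -1.e+00]
```

View pics/v2.png

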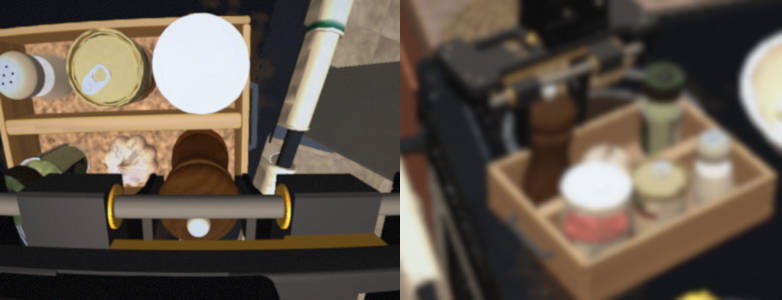

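The mill is held at its head, with a gap of 48 mm. Next I fix the trivet's centre.

Run:
```python
from h import *
from scipy.optimize import least_squares
def ext(f,c,r,z):
    t=np.linspace(0,2*np.pi,60,endpoint=False)
    q=np.array([proj(f,(c[0]+r*np.cos(a),c[1]+r*np.sin(a),z)) for a in t]); return np.r_[q.min(0),q.max(0)]
for c in((.555,.385),):
    print(ext('scene0',c,.114,.014),ext('side0',c,.114,.014))
K,D,T=cal('scene0')
for f in('scene0','side0'):
    im=cv2.imread(f'pics/{f}.png').astype(int); hsv=cv2.cvtColor(im.astype(np.uint8),cv2.COLOR_BGR2HSV)
    m=np.zeros(im.shape[:2],np.uint8); x0,y0,x1,y1=(165,265,275,362) if f=='scene0' else (208,140,295,190)
    m[y0:y1,x0:x1]=((hsv[...,0]>8)&(hsv[...,0]<28)&(hsv[...,1]>60)&(hsv[...,2]>60))[y0:y1,x0:x1]*255
    m=cv2.morphologyEx(m,cv2.MORPH_OPEN,np.ones((5,5),np.uint8))
    n,l,s,cc=cv2.connectedComponentsWithStats(m); i=1+np.argmax(s[1:,4]); print(f,s[i],cc[i])
```

```text
[174.40455513 270.546187   268.95799996 353.13017533] [212.77889672 144.48044305 286.44258515 186.7785748 ]
scene0 [ 165  274  101   85 6434] [217.17096674 316.17687286]
side0 [ 208  140   80   50 2959] [248.76512335 163.21966881]
```

Call:
move_arm(
  rows=[
    [[0, 0, -10], [0, 0, 0]],
    [[0, 0, -30], [0, 0, 0]],
    [[0, 0, -55], [0, 0, 0]],
    [[0, 0, -80], [0, 0, 0]],
    [[0, 0, -80], [0, 0, 0]],
  ],
)

```text
t: 4.72
ee_pos: [0.4856, 0.1114, 0.1964]
orientation: [-0.002, 0.791, -0.612, 0.001]
contact_force: [0.0, -0.5, -1.3]
finger_gap: 0.0481
grip_force: 19.5
```

Run:
```python
from h import *
plan([((.5145,.277,.196),-75.5),((.5425,.443,.196),-75.5),((.5425,.443,.1265),-75.5)])
```

```text
shift [-153.1  -69.5    1. ] turn [-0.28  0.08 -0.01]
shift [-153.7  -68.7    0. ] turn [0. 0. 0.]
shift [ 0.   0.  69.5] turn [0. 0. 0.]
```

Call:
move_arm(
  rows=[
    [[-20, -9, 0], [0, 0, 0]],
    [[-50, -23, 0], [0, 0, 0]],
    [[-85, -38, 0], [0, 0, 0]],
    [[-120, -54, 0], [0, 0, 0]],
    [[-153, -69.5, 0], [0, 0, 0]],
  ],
)

```text
t: 5.35
ee_pos: [0.5129, 0.2783, 0.1926]
orientation: [0.001, 0.791, -0.612, -0.0]
contact_force: [0.6, -0.1, -2.1]
finger_gap: 0.048
grip_force: 19.6
```

Call:
move_arm(
  rows=[
    [[-40, -18, 0], [0, 0, 0]],
    [[-80, -36, 0], [0, 0, 0]],
    [[-115, -52, 0], [0, 0, 0]],
    [[-140, -62, 0], [0, 0, 0]],
    [[-154, -69, 0], [0, 0, 0]],
  ],
)

```text
t: 5.98
ee_pos: [0.5408, 0.4445, 0.1918]
orientation: [0.002, 0.791, -0.612, -0.0]
contact_force: [0.5, 0.1, -2.5]
finger_gap: 0.0476
grip_force: 19.6
```

Call:
move_arm(
  rows=[
    [[0, 0, 8], [0, 0, 0]],
    [[0, 0, 24], [0, 0, 0]],
    [[0, 0, 42], [0, 0, 0]],
    [[0, 0, 58], [0, 0, 0]],
    [[0, 0, 66], [0, 0, 0]],
  ],
)

```text
t: 6.6
ee_pos: [0.5413, 0.4417, 0.1267]
orientation: [0.001, 0.79, -0.612, -0.0]
contact_force: [-0.2, 0.8, -1.5]
finger_gap: 0.0481
grip_force: 19.6
```

Run:
```python
from h import *
st(); snap('side','s3'); snap('scene','c3')
a=cv2.imread('pics/s3.png')[100:260,190:350]; b=cv2.imread('pics/c3.png')[200:370,150:330]
cv2.imwrite('pics/v3.png',np.hstack([cv2.resize(a,(400,400)),cv2.resize(b,(400,400))]))
```

```text
t 6.6 p [0.5413 0.4417 0.1267] gap 0.0481 gf 19.6 F [-0.2  0.8 -1.5] j [ 0.92  0.59  0.08 -0.   -1.06 -0.66]
yaw -75.54 z [-0.0017 -0.0019 -1.    ]
```

View pics/v3.png

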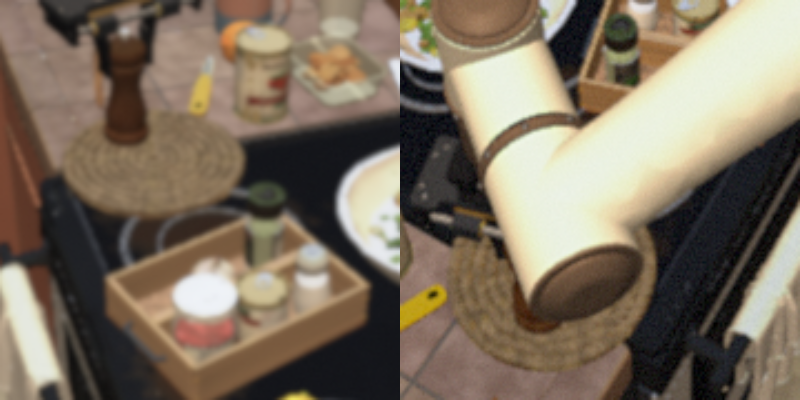

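The mill hovers a few mm above the trivet, upright but somewhat near the far edge: mill base at (127,135), trivet centre at (153,165). I'll shift it 15 mm inward and lower it gently.

Call:
move_arm(
  rows=[
    [[8, 0, 0], [0, 0, 0]],
    [[15, 0, 0], [0, 0, 0]],
    [[15, 0, 1], [0, 0, 0]],
    [[15, 0, 2], [0, 0, 0]],
    [[15, 0, 3], [0, 0, 0]],
  ],
)

```text
t: 7.32
ee_pos: [0.5455, 0.4283, 0.1255]
orientation: [-0.0, 0.791, -0.612, -0.0]
contact_force: [-0.3, 0.1, -2.0]
finger_gap: 0.0475
grip_force: 19.6
```

Call:
move_arm(
  rows=[
    [[0, 0, 0.5], [0, 0, 0]],
    [[0, 0, 1], [0, 0, 0]],
    [[0, 0, 1.5], [0, 0, 0]],
    [[0, 0, 1.5], [0, 0, 0]],
    [[0, 0, 1.5], [0, 0, 0]],
  ],
)

```text
t: 7.95
ee_pos: [0.5455, 0.4281, 0.1241]
orientation: [-0.0, 0.791, -0.612, -0.0]
contact_force: [0.1, 0.4, -2.3]
finger_gap: 0.0476
grip_force: 19.6
```

Call:
move_arm(
  rows=[
    [[0, 0, 0.5], [0, 0, 0]],
    [[0, 0, 1], [0, 0, 0]],
    [[0, 0, 1.5], [0, 0, 0]],
    [[0, 0, 1.5], [0, 0, 0]],
    [[0, 0, 1.5], [0, 0, 0]],
  ],
)

```text
t: 8.57
ee_pos: [0.5455, 0.4281, 0.1225]
orientation: [0.0, 0.791, -0.612, -0.0]
contact_force: [0.2, -0.2, -1.9]
finger_gap: 0.0474
grip_force: 19.6
```

Run:
```python
from h import *
st()
```

```text
t 8.57 p [0.5455 0.4281 0.1225] gap 0.0474 gf 19.6 F [ 0.2 -0.2 -1.9] j [ 0.9   0.58  0.05 -0.   -1.04 -0.65]
yaw -75.51 z [-0. -0. -1.]
```

Call:
move_arm(
  rows=[
    [[0, 0, 0.5], [0, 0, 0]],
    [[0, 0, 1], [0, 0, 0]],
    [[0, 0, 1], [0, 0, 0]],
    [[0, 0, 1], [0, 0, 0]],
    [[0, 0, 1], [0, 0, 0]],
  ],
)

```text
t: 9.2
ee_pos: [0.5457, 0.4282, 0.1224]
orientation: [-0.0, 0.791, -0.612, 0.0]
contact_force: [-0.9, -1.5, 5.5]
finger_gap: 0.0479
grip_force: 19.5
```

Call:
move_arm(
  rows=[
    [[0, 0, 0.5], [0, 0, 0]],
    [[0, 0, 1], [0, 0, 0]],
    [[0, 0, 1], [0, 0, 0]],
    [[0, 0, 1], [0, 0, 0]],
    [[0, 0, 1], [0, 0, 0]],
  ],
)

```text
t: 9.82
ee_pos: [0.5458, 0.4282, 0.1223]
orientation: [-0.001, 0.791, -0.612, 0.0]
contact_force: [-2.0, -1.4, 7.1]
finger_gap: 0.0476
grip_force: 19.5
```

Call:
move_arm(
  rows=[
    [[0, 0, -1], [0, 0, 0]],
    [[0, 0, -1], [0, 0, 0]],
    [[0, 0, -1], [0, 0, 0]],
    [[0, 0, -1], [0, 0, 0]],
    [[0, 0, -1], [0, 0, 0]],
  ],
  gripper=1,
)

```text
t: 10.45
ee_pos: [0.5455, 0.4281, 0.1213]
orientation: [0.0, 0.791, -0.612, -0.0]
contact_force: [-0.3, 0.5, -0.9]
finger_gap: 0.085
grip_force: 0.0
```

Call:
move_arm(
  rows=[
    [[0, 0, -10], [0, 0, 0]],
    [[0, 0, -35], [0, 0, 0]],
    [[0, 0, -60], [0, 0, 0]],
    [[0, 0, -85], [0, 0, 0]],
    [[0, 0, -90], [0, 0, 0]],
  ],
)

```text
t: 11.08
ee_pos: [0.5463, 0.4289, 0.2146]
orientation: [-0.003, 0.791, -0.612, 0.0]
contact_force: [-0.1, 0.3, 0.2]
finger_gap: 0.0871
grip_force: 0.0
```

Run:
```python
from h import *
st(); plan([((.59,.25,.21),-75.5),((.6147,.1495,.20),-75.5),((.6147,.1495,.078),-75.5)])
```

```text
t 11.07 p [0.5463 0.4289 0.2146] gap 0.0871 gf 0.0 F [-0.1  0.3  0.2] j [ 0.9   0.51  0.17  0.   -1.23 -0.65]
yaw -75.5 z [ 0.0038  0.0038 -1.    ]
shift [184.1   2.5   4.1] turn [-0.26  0.15  0.  ]
shift [103.5   1.2  10. ] turn [0. 0. 0.]
shift [  0.   0. 122.] turn [0. 0. 0.]
```

Call:
move_arm(
  rows=[
    [[20, 0, 0], [0, 0, 0]],
    [[60, 1, 0], [0, 0, 0]],
    [[100, 1, 0], [0, 0, 0]],
    [[145, 2, 0], [0, 0, 0]],
    [[184, 2.5, 2], [0, 0, 0]],
  ],
)

```text
t: 11.7
ee_pos: [0.5887, 0.2463, 0.2083]
orientation: [0.001, 0.79, -0.613, -0.0]
contact_force: [0.9, 0.4, 0.1]
finger_gap: 0.0869
grip_force: 0.0
```

Call:
move_arm(
  rows=[
    [[30, 0, 2], [0, 0, 0]],
    [[60, 1, 4], [0, 0, 0]],
    [[90, 1, 7], [0, 0, 0]],
    [[103.5, 1, 10], [0, 0, 0]],
    [[103.5, 1, 10], [0, 0, 0]],
  ],
)

```text
t: 12.32
ee_pos: [0.6136, 0.1476, 0.1985]
orientation: [0.001, 0.79, -0.613, -0.001]
contact_force: [1.0, -0.1, -0.2]
finger_gap: 0.0866
grip_force: 0.0
```

Run:
```python
from h import *
st(); plan([((.6147,.1495,.078),-75.5)]); snap('wrist','w4'); snap('scene','c4'); snap('side','s4')
a=cv2.imread('pics/w4.png'); b=cv2.imread('pics/s4.png')[100:260,190:350]
cv2.imwrite('pics/v4.png',np.hstack([cv2.resize(a,(480,360)),cv2.resize(b,(320,360))]))
```

```text
t 12.32 p [0.6136 0.1476 0.1985] gap 0.0866 gf 0.0 F [ 1.  -0.1 -0.2] j [ 0.49  0.42 -0.02 -0.   -1.13 -0.24]
yaw -75.61 z [-1.9e-03 -7.0e-04 -1.0e+00]
shift [ -1.5  -1.8 120.5] turn [ 0.12 -0.01 -0.11]
```

View pics/v4.png

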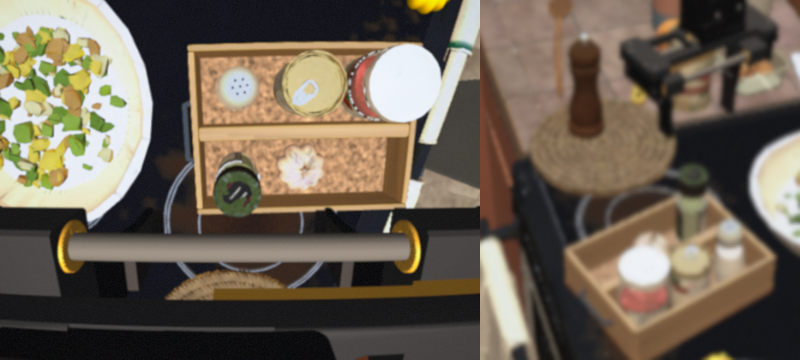

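The mill stands upright on the trivet. The wrist view shows the jar cap at (237,194) and the garlic at (301,168), each in the 480-px picture.

Run:
```python
from h import *
k=560/480
for n,u,v,z in(('jar',237,194,.114),('gar',301,168,.045)):
    q=('w4',u*k,v*k); print(n,atz(*q,z), atz(*q,z-.01))
W=lambda u,v:('w1',u*.7-.15,v*.7-.15)
print(tri(('w4',237*k,194*k),W(277,287),S(149,203)), tri(('w4',301*k,168*k),W(387,262)))
```

```text
jar [0.61440992 0.15170555 0.114     ] [0.61367085 0.15470779 0.104     ]
gar [0.55197399 0.1287216  0.045     ] [0.54936796 0.13030093 0.035     ]
(array([0.6145486 , 0.15078675, 0.11112195]), [np.float64(0.0017362514112770724), np.float64(0.0017918908732066038), np.float64(0.0002906538709943677)]) (array([0.5494696 , 0.1301862 , 0.03535987]), [np.float64(5.743631844394437e-05), np.float64(5.743631844398594e-05)])
```

Call:
move_arm(
  rows=[
    [[-2, -1, 15], [0, 0, 0]],
    [[-2, -1, 45], [0, 0, 0]],
    [[-2, -1, 75], [0, 0, 0]],
    [[-2, -1, 105], [0, 0, 0]],
    [[-2, -1, 120], [0, 0, 0]],
  ],
)

```text
t: 13.1
ee_pos: [0.6131, 0.1513, 0.0768]
orientation: [0.002, 0.791, -0.612, -0.001]
contact_force: [-0.1, 0.0, -0.2]
finger_gap: 0.0869
grip_force: 0.0
```

Call:
move_arm(
  rows=[
    [[0, 0, 0], [0, 0, 0]],
    [[0, 0, 0], [0, 0, 0]],
    [[0, 0, 0], [0, 0, 0]],
    [[0, 0, 0], [0, 0, 0]],
    [[0, 0, 0], [0, 0, 0]],
  ],
  gripper=0.2,
  force=15,
)

```text
t: 13.72
ee_pos: [0.6146, 0.1511, 0.08]
orientation: [-0.0, 0.791, -0.612, 0.0]
contact_force: [-0.3, 0.3, -0.2]
finger_gap: 0.0447
grip_force: 0.0
```

Call:
move_arm(
  rows=[
    [[0, 0, 0], [0, 0, 0]],
    [[0, 0, 0], [0, 0, 0]],
    [[0, 0, 0], [0, 0, 0]],
    [[0, 0, 0], [0, 0, 0]],
    [[0, 0, 0], [0, 0, 0]],
  ],
)

```text
t: 14.35
ee_pos: [0.6145, 0.151, 0.0798]
orientation: [-0.0, 0.791, -0.612, 0.0]
contact_force: [-0.9, -0.3, 3.5]
finger_gap: 0.0403
grip_force: 15.0
```

Run:
```python
from h import *
st()
```

```text
t 14.35 p [0.6145 0.151  0.0798] gap 0.0403 gf 15.0 F [-0.9 -0.3  3.5] j [ 0.5   0.53 -0.16  0.   -0.88 -0.24]
yaw -75.5 z [ 1.e-04 -1.e-04 -1.e+00]
```

Run:
```python
from h import *
p=np.array([.6145,.151,.155]);Rm=R.from_matrix(yaw())
plan([((.5685,.335,.155),-75.5)],p,Rm)
```

```text
shift [-189.7   -1.5   -0. ] turn [-0.01 -0.01 -0.  ]
```

Call:
move_arm(
  rows=[
    [[0, 0, -10], [0, 0, 0]],
    [[0, 0, -30], [0, 0, 0]],
    [[0, 0, -55], [0, 0, 0]],
    [[0, 0, -75], [0, 0, 0]],
    [[0, 0, -75], [0, 0, 0]],
  ],
)

```text
t: 14.98
ee_pos: [0.6155, 0.1516, 0.1563]
orientation: [-0.002, 0.791, -0.612, 0.001]
contact_force: [0.0, 0.1, -0.8]
finger_gap: 0.0402
grip_force: 15.0
```

Call:
move_arm(
  rows=[
    [[-20, 0, 0], [0, 0, 0]],
    [[-60, 0, 0], [0, 0, 0]],
    [[-100, -1, 0], [0, 0, 0]],
    [[-140, -1, 0], [0, 0, 0]],
    [[-175, -1.5, 0], [0, 0, 0]],
  ],
)

```text
t: 15.6
ee_pos: [0.5706, 0.3228, 0.1529]
orientation: [0.001, 0.791, -0.612, -0.0]
contact_force: [-0.3, 0.5, -1.7]
finger_gap: 0.0404
grip_force: 15.0
```

Call:
move_arm(
  rows=[
    [[-15, 0, 5], [0, 0, 0]],
    [[-15, 0, 20], [0, 0, 0]],
    [[-15, 0, 38], [0, 0, 0]],
    [[-15, 0, 54], [0, 0, 0]],
    [[-15, 0, 60], [0, 0, 0]],
  ],
)

```text
t: 16.23
ee_pos: [0.568, 0.3339, 0.0924]
orientation: [0.002, 0.79, -0.613, -0.0]
contact_force: [0.0, 0.3, 0.1]
finger_gap: 0.0404
grip_force: 15.0
```

Call:
move_arm(
  rows=[
    [[0, 0, 1], [0, 0, 0]],
    [[0, 0, 2], [0, 0, 0]],
    [[0, 0, 3], [0, 0, 0]],
    [[0, 0, 4], [0, 0, 0]],
    [[0, 0, 4], [0, 0, 0]],
  ],
)

```text
t: 16.85
ee_pos: [0.5684, 0.3355, 0.0907]
orientation: [-0.0, 0.791, -0.612, -0.0]
contact_force: [0.3, 0.3, -1.0]
finger_gap: 0.0406
grip_force: 15.0
```

Run:
```python
from h import *
st(); snap('side','s5'); snap('scene','c5')
a=cv2.imread('pics/s5.png')[100:260,190:350]; b=cv2.imread('pics/c5.png')[200:370,150:330]
cv2.imwrite('pics/v5.png',np.hstack([cv2.resize(a,(400,400)),cv2.resize(b,(400,400))]))
```

```text
t 16.85 p [0.5684 0.3355 0.0907] gap 0.0406 gf 15.0 F [ 0.3  0.3 -1. ] j [ 0.78  0.56 -0.07 -0.   -0.94 -0.52]
yaw -75.5 z [ 1.e-04  1.e-04 -1.e+00]
```

View pics/v5.png

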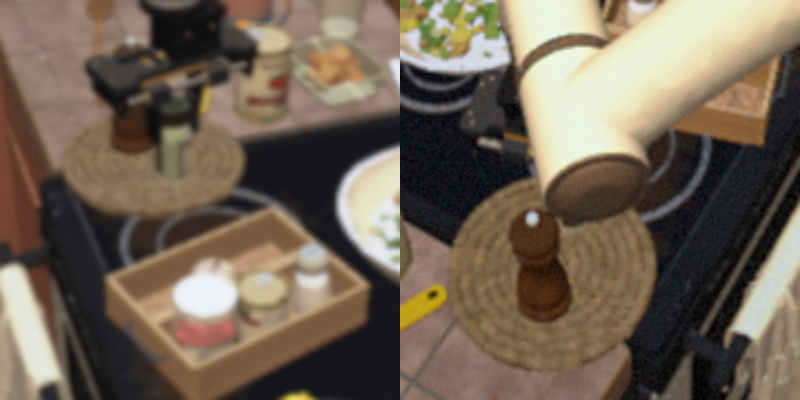

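The jar hovers over the near half of the trivet, base at (172,172) and well inside the edge. The mill stands upright. I'll lower the jar to contact.

Call:
move_arm(
  rows=[
    [[0, 0, 1], [0, 0, 0]],
    [[0, 0, 2], [0, 0, 0]],
    [[0, 0, 2.5], [0, 0, 0]],
    [[0, 0, 2.5], [0, 0, 0]],
    [[0, 0, 2.5], [0, 0, 0]],
  ],
)

```text
t: 17.58
ee_pos: [0.5684, 0.3354, 0.0881]
orientation: [-0.0, 0.791, -0.612, 0.0]
contact_force: [0.0, 0.4, -1.1]
finger_gap: 0.0405
grip_force: 15.0
```

Call:
move_arm(
  rows=[
    [[0, 0, 0.5], [0, 0, 0]],
    [[0, 0, 1], [0, 0, 0]],
    [[0, 0, 1], [0, 0, 0]],
    [[0, 0, 1], [0, 0, 0]],
    [[0, 0, 1], [0, 0, 0]],
  ],
)

```text
t: 18.2
ee_pos: [0.5685, 0.3354, 0.0874]
orientation: [-0.0, 0.791, -0.612, 0.0]
contact_force: [-1.8, -0.0, 2.2]
finger_gap: 0.0406
grip_force: 15.0
```

Call:
move_arm(
  rows=[
    [[0, 0, -0.5], [0, 0, 0]],
    [[0, 0, -0.5], [0, 0, 0]],
    [[0, 0, -0.5], [0, 0, 0]],
    [[0, 0, -0.5], [0, 0, 0]],
    [[0, 0, -0.5], [0, 0, 0]],
  ],
  gripper=1,
)

```text
t: 18.82
ee_pos: [0.5684, 0.3354, 0.0875]
orientation: [0.0, 0.791, -0.612, -0.0]
contact_force: [-0.7, 0.3, -0.6]
finger_gap: 0.0817
grip_force: 0.0
```

Call:
move_arm(
  rows=[
    [[0, 0, -10], [0, 0, 0]],
    [[0, 0, -35], [0, 0, 0]],
    [[0, 0, -60], [0, 0, 0]],
    [[0, 0, -85], [0, 0, 0]],
    [[0, 0, -90], [0, 0, 0]],
  ],
)

```text
t: 19.45
ee_pos: [0.5694, 0.3361, 0.1804]
orientation: [-0.002, 0.791, -0.612, 0.001]
contact_force: [0.3, -0.7, 0.1]
finger_gap: 0.087
grip_force: 0.0
```

Run:
```python
from h import *
st(); plan([((.5495,.1302,.150),-75.2),((.5495,.1302,.026),-75.2)])
```

```text
t 19.45 p [0.5694 0.3361 0.1804] gap 0.087 gf 0.0 F [ 0.3 -0.7  0.1] j [ 0.78  0.48  0.03  0.   -1.12 -0.52]
yaw -75.5 z [ 0.004   0.0032 -1.    ]
shift [194.5  71.   29.7] turn [-0.27  0.12 -0.3 ]
shift [  0.   0. 124.] turn [0. 0. 0.]
```

Call:
move_arm(
  rows=[
    [[25, 9, 0], [0, 0, 0]],
    [[70, 25, 5], [0, 0, 0]],
    [[115, 41, 10], [0, 0, 0]],
    [[160, 58, 20], [0, 0, 0]],
    [[194, 70, 27], [0, 0, 0]],
  ],
)

```text
t: 20.08
ee_pos: [0.548, 0.128, 0.1495]
orientation: [0.001, 0.79, -0.613, -0.001]
contact_force: [0.7, 1.1, 0.0]
finger_gap: 0.0872
grip_force: 0.0
```

Call:
move_arm(
  rows=[
    [[0, 0, 10], [0, 0, 0]],
    [[0, 0, 30], [0, 0, 0]],
    [[0, 0, 50], [0, 0, 0]],
    [[0, 0, 50], [0, 0, 0]],
    [[0, 0, 50], [0, 0, 0]],
  ],
)

```text
t: 20.7
ee_pos: [0.5497, 0.1308, 0.1009]
orientation: [-0.0, 0.791, -0.612, 0.0]
contact_force: [0.5, 0.1, -0.4]
finger_gap: 0.0871
grip_force: 0.0
```

Run:
```python
from h import *
st(); plan([((.5495,.1302,.026),-75.2)])
```

```text
t 20.7 p [0.5497 0.1308 0.1009] gap 0.0871 gf 0.0 F [ 0.5  0.1 -0.4] j [ 0.52  0.41 -0.31  0.   -0.85 -0.27]
yaw -75.45 z [ 8.e-04  1.e-04 -1.e+00]
shift [ 0.5  0.4 74.9] turn [-0.05 -0.01 -0.25]
```

Call:
move_arm(
  rows=[
    [[0.5, 0, 15], [0, 0, 0]],
    [[0.5, 0, 35], [0, 0, 0]],
    [[0.5, 0, 55], [0, 0, 0]],
    [[0.5, 0, 70], [0, 0, 0]],
    [[0.5, 0, 74], [0, 0, 0]],
  ],
)

```text
t: 21.32
ee_pos: [0.5488, 0.1293, 0.0254]
orientation: [0.001, 0.791, -0.612, -0.0]
contact_force: [0.6, -0.7, 0.6]
finger_gap: 0.0872
grip_force: 0.0
```

Call:
move_arm(
  rows=[
    [[0, 0, 0], [0, 0, 0]],
    [[0, 0, 0], [0, 0, 0]],
    [[0, 0, 0], [0, 0, 0]],
    [[0, 0, 0], [0, 0, 0]],
    [[0, 0, 0], [0, 0, 0]],
  ],
  gripper=0.3,
  force=8,
)

```text
t: 21.95
ee_pos: [0.5494, 0.1296, 0.0269]
orientation: [-0.0, 0.791, -0.612, 0.0]
contact_force: [-0.0, 0.4, 1.1]
finger_gap: 0.0505
grip_force: 8.0
```

Run:
```python
from h import *
st()
# plate centre: ellipse fit from scene/side
for f,(x0,y0,x1,y1) in(('scene0',(305,130,365,172)),('side0',(295,295,372,355))):
    im=cv2.imread(f'pics/{f}.png'); m=np.zeros(im.shape[:2],np.uint8); m[y0:y1,x0:x1]=(im.min(2)>130)[y0:y1,x0:x1]*255
    c=max(cv2.findContours(m,0,1)[0],key=cv2.contourArea); e=cv2.fitEllipse(c); print(f,cv2.boundingRect(c),e,atz(f,*e[0],.017))
```

```text
t 21.95 p [0.5494 0.1296 0.0269] gap 0.0505 gf 8.0 F [-0.   0.4  1.1] j [ 0.52  0.51 -0.38  0.   -0.68 -0.27]
yaw -75.5 z [ 3.e-04  1.e-04 -1.e+00]
scene0 (313, 137, 46, 33) ((335.3067932128906, 152.79530334472656), (30.582874298095703, 45.45376968383789), 95.25711822509766) [ 0.5502948  -0.24529291  0.017     ]
side0 (301, 298, 66, 53) ((333.3578796386719, 324.0220031738281), (52.14400863647461, 65.03187561035156), 101.16861724853516) [ 0.55044677 -0.25085048  0.017     ]
```

Run:
```python
from h import *
Rm=R.from_matrix(yaw())
a=np.array([.5494,.1296,.157]);b=np.array([.5504,-.248,.157])
plan([((a+b)/2,-75.5),(b,-75.5),(b-[0,0,.122],-75.5)],a,Rm)
print(atz('scene0',308,185,.025),atz('scene0',337,195,.025))
```

```text
shift [182.9  46.8  -0. ] turn [-0.02  0.   -0.  ]
shift [182.9  46.8   0. ] turn [0. 0. 0.]
shift [  0.   0. 122.] turn [0. 0. 0.]
[ 0.55821904 -0.07555189  0.025     ] [ 0.46870213 -0.08134505  0.025     ]
```

Call:
move_arm(
  rows=[
    [[0, 0, -10], [0, 0, 0]],
    [[0, 0, -40], [0, 0, 0]],
    [[0, 0, -75], [0, 0, 0]],
    [[0, 0, -110], [0, 0, 0]],
    [[0, 0, -130], [0, 0, 0]],
  ],
)

```text
t: 22.58
ee_pos: [0.55, 0.1299, 0.1594]
orientation: [-0.002, 0.791, -0.612, 0.001]
contact_force: [-0.1, -0.6, -0.0]
finger_gap: 0.0507
grip_force: 8.0
```

Call:
move_arm(
  rows=[
    [[20, 5, 0], [0, 0, 0]],
    [[60, 15, 0], [0, 0, 0]],
    [[100, 26, 0], [0, 0, 0]],
    [[142, 36, 0], [0, 0, 0]],
    [[183, 47, 0], [0, 0, 0]],
  ],
)

```text
t: 23.2
ee_pos: [0.5483, -0.0617, 0.1555]
orientation: [0.001, 0.79, -0.613, -0.001]
contact_force: [0.4, 0.2, -0.3]
finger_gap: 0.0502
grip_force: 8.0
```

Call:
move_arm(
  rows=[
    [[42, 11, 0], [0, 0, 0]],
    [[84, 22, 0], [0, 0, 0]],
    [[125, 32, 0], [0, 0, 0]],
    [[160, 41, 0], [0, 0, 0]],
    [[183, 47, 0], [0, 0, 0]],
  ],
)

```text
t: 23.82
ee_pos: [0.5481, -0.2506, 0.1552]
orientation: [0.001, 0.79, -0.613, -0.001]
contact_force: [-0.3, 0.7, -0.5]
finger_gap: 0.0504
grip_force: 8.0
```

Call:
move_arm(
  rows=[
    [[0, 0, 20], [0, 0, 0]],
    [[0, 0, 50], [0, 0, 0]],
    [[0, 0, 80], [0, 0, 0]],
    [[0, 0, 105], [0, 0, 0]],
    [[0, 0, 115], [0, 0, 0]],
  ],
)

```text
t: 24.45
ee_pos: [0.5475, -0.2487, 0.039]
orientation: [0.001, 0.79, -0.613, -0.002]
contact_force: [-0.7, 0.2, 0.5]
finger_gap: 0.0508
grip_force: 8.0
```

Run:
```python
from h import *
st(); snap('side','s6'); snap('scene','c6')
a=cv2.imread('pics/s6.png')[230:390,250:410]; b=cv2.imread('pics/c6.png')[90:250,230:390]
cv2.imwrite('pics/v6.png',np.hstack([cv2.resize(x,(400,400),interpolation=cv2.INTER_CUBIC) for x in(a,b)]))
```

```text
t 24.45 p [ 0.5475 -0.2487  0.039 ] gap 0.0508 gf 8.0 F [-0.7  0.2  0.5] j [-0.16  0.54 -0.27 -0.   -0.76  0.41]
yaw -75.58 z [-0.0051  0.0012 -1.    ]
```

View pics/v6.png

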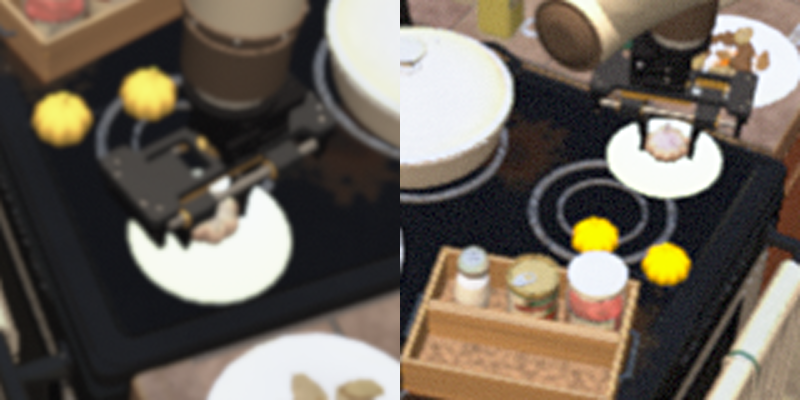

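The garlic hovers over the middle of the empty plate: garlic (665,140), plate (664,157) in the scene crop. Lowering it.

Call:
move_arm(
  rows=[
    [[0, 0, 2], [0, 0, 0]],
    [[0, 0, 4], [0, 0, 0]],
    [[0, 0, 6], [0, 0, 0]],
    [[0, 0, 8], [0, 0, 0]],
    [[0, 0, 8], [0, 0, 0]],
  ],
)

```text
t: 25.18
ee_pos: [0.5498, -0.2483, 0.0335]
orientation: [0.0, 0.791, -0.612, -0.0]
contact_force: [-0.3, 1.0, 0.1]
finger_gap: 0.0501
grip_force: 8.0
```

Call:
move_arm(
  rows=[
    [[0, 0, 1], [0, 0, 0]],
    [[0, 0, 2], [0, 0, 0]],
    [[0, 0, 3], [0, 0, 0]],
    [[0, 0, 3], [0, 0, 0]],
    [[0, 0, 3], [0, 0, 0]],
  ],
)

```text
t: 25.8
ee_pos: [0.5499, -0.2483, 0.0306]
orientation: [-0.0, 0.791, -0.612, 0.0]
contact_force: [0.0, 0.0, 0.2]
finger_gap: 0.0504
grip_force: 8.0
```

Call:
move_arm(
  rows=[
    [[0, 0, 0.5], [0, 0, 0]],
    [[0, 0, 1], [0, 0, 0]],
    [[0, 0, 1.5], [0, 0, 0]],
    [[0, 0, 1.5], [0, 0, 0]],
    [[0, 0, 1.5], [0, 0, 0]],
  ],
)

```text
t: 26.42
ee_pos: [0.5499, -0.2483, 0.0291]
orientation: [0.0, 0.791, -0.612, 0.0]
contact_force: [0.0, 0.2, -0.6]
finger_gap: 0.0509
grip_force: 8.0
```

Call:
move_arm(
  rows=[
    [[0, 0, 0.5], [0, 0, 0]],
    [[0, 0, 1], [0, 0, 0]],
    [[0, 0, 1], [0, 0, 0]],
    [[0, 0, 1], [0, 0, 0]],
    [[0, 0, 1], [0, 0, 0]],
  ],
)

```text
t: 27.05
ee_pos: [0.5499, -0.2483, 0.0281]
orientation: [-0.0, 0.791, -0.612, 0.0]
contact_force: [-0.6, -0.3, -0.7]
finger_gap: 0.0505
grip_force: 8.0
```

Call:
move_arm(
  rows=[
    [[0, 0, 0.5], [0, 0, 0]],
    [[0, 0, 1], [0, 0, 0]],
    [[0, 0, 1], [0, 0, 0]],
    [[0, 0, 1], [0, 0, 0]],
    [[0, 0, 1], [0, 0, 0]],
  ],
)

```text
t: 27.68
ee_pos: [0.55, -0.2483, 0.0278]
orientation: [0.0, 0.791, -0.612, 0.0]
contact_force: [-1.4, 1.2, 5.2]
finger_gap: 0.0502
grip_force: 8.0
```

Call:
move_arm(
  rows=[
    [[0, 0, 0], [0, 0, 0]],
    [[0, 0, 0], [0, 0, 0]],
    [[0, 0, 0], [0, 0, 0]],
    [[0, 0, 0], [0, 0, 0]],
    [[0, 0, 0], [0, 0, 0]],
  ],
)

```text
t: 28.3
ee_pos: [0.55, -0.2483, 0.0278]
orientation: [-0.0, 0.791, -0.612, 0.0]
contact_force: [-1.7, 1.1, 5.0]
finger_gap: 0.0505
grip_force: 8.0
```

Call:
move_arm(
  rows=[
    [[0, 0, -0.5], [0, 0, 0]],
    [[0, 0, -0.5], [0, 0, 0]],
    [[0, 0, -0.5], [0, 0, 0]],
    [[0, 0, -0.5], [0, 0, 0]],
    [[0, 0, -0.5], [0, 0, 0]],
  ],
  gripper=0.85,
)

```text
t: 28.92
ee_pos: [0.5498, -0.2483, 0.0274]
orientation: [0.0, 0.791, -0.612, -0.0]
contact_force: [0.8, -0.0, 0.1]
finger_gap: 0.0737
grip_force: 0.0
```

Call:
move_arm(
  rows=[
    [[0, 0, -8], [0, 0, 0]],
    [[0, 0, -25], [0, 0, 0]],
    [[0, 0, -55], [0, 0, 0]],
    [[0, 0, -90], [0, 0, 0]],
    [[0, 0, -130], [0, 0, 0]],
  ],
)

```text
t: 29.55
ee_pos: [0.5497, -0.2483, 0.1599]
orientation: [-0.0, 0.791, -0.612, 0.0]
contact_force: [0.8, -0.1, 0.5]
finger_gap: 0.074
grip_force: 0.0
```

Run:
```python
from h import *
st(); Rm=R.from_matrix(yaw())
a=np.array([.550,-.2483,.157]);b=np.array([.5684,.3354,.192])
plan([(a+(b-a)*k/3,-75.5) for k in(1,2,3)],a,Rm)
snap('wrist','w7');snap('scene','c7')
```

```text
t 29.55 p [ 0.5497 -0.2483  0.1599] gap 0.074 gf 0.0 F [ 0.8 -0.1  0.5] j [-0.16  0.4  -0.15  0.   -1.02  0.41]
yaw -75.5 z [ 8.e-04 -2.e-04 -1.e+00]
shift [-186.8  -54.6  -11.7] turn [-0.04 -0.02 -0.  ]
shift [-186.8  -54.7  -11.7] turn [0. 0. 0.]
shift [-186.8  -54.7  -11.7] turn [0. 0. 0.]
```

Call:
move_arm(
  rows=[
    [[-25, -7, -2], [0, 0, 0]],
    [[-65, -19, -4], [0, 0, 0]],
    [[-105, -31, -7], [0, 0, 0]],
    [[-146, -43, -9], [0, 0, 0]],
    [[-187, -55, -12], [0, 0, 0]],
  ],
  gripper=1,
)

```text
t: 30.28
ee_pos: [0.5563, -0.0522, 0.1705]
orientation: [-0.0, 0.791, -0.612, 0.0]
contact_force: [0.7, -0.4, 0.4]
finger_gap: 0.0864
grip_force: 0.0
```

Call:
move_arm(
  rows=[
    [[-37, -11, -2], [0, 0, 0]],
    [[-75, -22, -4], [0, 0, 0]],
    [[-112, -33, -7], [0, 0, 0]],
    [[-150, -44, -9], [0, 0, 0]],
    [[-187, -55, -12], [0, 0, 0]],
  ],
)

```text
t: 30.9
ee_pos: [0.5626, 0.1426, 0.1826]
orientation: [-0.001, 0.791, -0.612, 0.0]
contact_force: [-0.2, 0.6, 0.0]
finger_gap: 0.087
grip_force: 0.0
```

Call:
move_arm(
  rows=[
    [[-37, -11, -2], [0, 0, 0]],
    [[-75, -22, -4], [0, 0, 0]],
    [[-120, -35, -7], [0, 0, 0]],
    [[-160, -47, -9], [0, 0, 0]],
    [[-187, -55, -12], [0, 0, 0]],
  ],
)

```text
t: 31.52
ee_pos: [0.5689, 0.338, 0.1943]
orientation: [-0.0, 0.791, -0.612, 0.0]
contact_force: [0.7, -0.7, -0.8]
finger_gap: 0.0872
grip_force: 0.0
```

Run:
```python
from h import *
st(); plan([((.5685,.3354,.088),-75.5)]); snap('side','s8');snap('scene','c8')
a=cv2.imread('pics/w7.png'); b=cv2.imread('pics/c8.png')[120:200,280:380];c=cv2.imread('pics/s8.png')[120:220,200:300]
cv2.imwrite('pics/v8.png',np.hstack([cv2.resize(b,(375,300),interpolation=2),cv2.resize(a,(400,300))]))
```

```text
t 31.52 p [0.5689 0.338  0.1943] gap 0.0872 gf 0.0 F [ 0.7 -0.7 -0.8] j [ 0.78  0.47  0.05 -0.   -1.15 -0.53]
yaw -75.44 z [ 6.e-04  6.e-04 -1.e+00]
shift [  2.5   1.2 106.3] turn [-0.04  0.03  0.06]
```

View pics/v8.png

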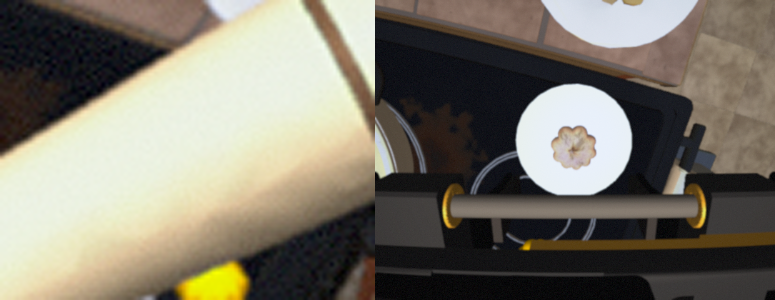

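The garlic stands upright in the plate, garlic (199,147) and plate centre (199,139) in the 400-px wrist view. Next I pick up the jar.

Run:
```python
from h import *
print(atz('w7',199*1.4,139.5*1.4,.018),atz('w7',199*1.4,147*1.4,.04))
```

```text
[ 0.5517867  -0.25417869  0.018     ] [ 0.55085011 -0.25051409  0.04      ]
```

Call:
move_arm(
  rows=[
    [[2.5, 1, 15], [0, 0, 0]],
    [[2.5, 1, 40], [0, 0, 0]],
    [[2.5, 1, 70], [0, 0, 0]],
    [[2.5, 1, 95], [0, 0, 0]],
    [[2.5, 1, 106], [0, 0, 0]],
  ],
)

```text
t: 32.25
ee_pos: [0.5678, 0.3311, 0.0853]
orientation: [0.002, 0.79, -0.613, -0.001]
contact_force: [0.4, -0.6, 0.7]
finger_gap: 0.0869
grip_force: 0.0
```

Call:
move_arm(
  rows=[
    [[0, 0, 0], [0, 0, 0]],
    [[0, 0, 0], [0, 0, 0]],
    [[0, 0, 0], [0, 0, 0]],
    [[0, 0, 0], [0, 0, 0]],
    [[0, 0, 0], [0, 0, 0]],
  ],
  gripper=0.2,
  force=15,
)

```text
t: 32.88
ee_pos: [0.569, 0.3336, 0.0879]
orientation: [-0.0, 0.791, -0.612, 0.0]
contact_force: [0.8, 1.3, 0.5]
finger_gap: 0.0449
grip_force: 0.0
```

Call:
move_arm(
  rows=[
    [[0, 0, 0], [0, 0, 0]],
    [[0, 0, 0], [0, 0, 0]],
    [[0, 0, 0], [0, 0, 0]],
    [[0, 0, 0], [0, 0, 0]],
    [[0, 0, 0], [0, 0, 0]],
  ],
)

```text
t: 33.5
ee_pos: [0.5689, 0.3335, 0.0878]
orientation: [-0.0, 0.791, -0.612, 0.0]
contact_force: [-0.7, 0.3, 2.1]
finger_gap: 0.0402
grip_force: 15.0
```

Run:
```python
from h import *
st()
```

```text
t 33.5 p [0.5689 0.3335 0.0878] gap 0.0402 gf 15.0 F [-0.7  0.3  2.1] j [ 0.77  0.56 -0.08  0.   -0.93 -0.52]
yaw -75.51 z [ 1.e-04  1.e-04 -1.e+00]
```

Run:
```python
from h import *
plan([((.6149,.1491,.163),-75.5)],np.array([.5689,.3335,.163]),R.from_matrix(yaw()))
```

```text
shift [190.    1.6  -0. ] turn [-0.01  0.   -0.01]
```

Call:
move_arm(
  rows=[
    [[0, 0, -10], [0, 0, 0]],
    [[0, 0, -30], [0, 0, 0]],
    [[0, 0, -55], [0, 0, 0]],
    [[0, 0, -75], [0, 0, 0]],
    [[0, 0, -75], [0, 0, 0]],
  ],
)

```text
t: 34.12
ee_pos: [0.5698, 0.3341, 0.1646]
orientation: [-0.002, 0.791, -0.612, 0.0]
contact_force: [1.0, 0.2, -0.9]
finger_gap: 0.0405
grip_force: 15.0
```

Call:
move_arm(
  rows=[
    [[20, 0, 0], [0, 0, 0]],
    [[60, 1, 0], [0, 0, 0]],
    [[105, 1, 0], [0, 0, 0]],
    [[150, 1, 0], [0, 0, 0]],
    [[190, 1.6, 0], [0, 0, 0]],
  ],
)

```text
t: 34.75
ee_pos: [0.6144, 0.1463, 0.1611]
orientation: [0.001, 0.79, -0.613, -0.001]
contact_force: [-0.1, 0.2, -1.3]
finger_gap: 0.0403
grip_force: 15.0
```

Call:
move_arm(
  rows=[
    [[0, 0, 0], [0, 0, 0]],
    [[0, 0, 0], [0, 0, 0]],
    [[0, 0, 5], [0, 0, 0]],
    [[0, 0, 15], [0, 0, 0]],
    [[0, 0, 15], [0, 0, 0]],
  ],
)

```text
t: 35.38
ee_pos: [0.6139, 0.1494, 0.1459]
orientation: [0.001, 0.791, -0.612, -0.001]
contact_force: [0.5, 1.1, -1.5]
finger_gap: 0.0405
grip_force: 15.0
```

Run:
```python
from h import *
st(); plan([((.6149,.1491,.083),-75.5)])
```

```text
t 35.38 p [0.6139 0.1494 0.1459] gap 0.0405 gf 15.0 F [ 0.5  1.1 -1.5] j [ 0.49  0.46 -0.09 -0.   -1.02 -0.24]
yaw -75.46 z [-0.0029 -0.0011 -1.    ]
shift [ 0.6 -1.1 62.9] turn [ 0.18 -0.02  0.04]
```

Call:
move_arm(
  rows=[
    [[0, 0, 15], [0, 0, 0]],
    [[0, 0, 32], [0, 0, 0]],
    [[0, 0, 48], [0, 0, 0]],
    [[0, 0, 59], [0, 0, 0]],
    [[0, 0, 62], [0, 0, 0]],
  ],
)

```text
t: 36.0
ee_pos: [0.6145, 0.1488, 0.0843]
orientation: [0.001, 0.791, -0.612, -0.0]
contact_force: [0.2, 0.3, -1.6]
finger_gap: 0.0405
grip_force: 15.0
```

Call:
move_arm(
  rows=[
    [[0, 0, 1], [0, 0, 0]],
    [[0, 0, 2], [0, 0, 0]],
    [[0, 0, 3], [0, 0, 0]],
    [[0, 0, 3], [0, 0, 0]],
    [[0, 0, 3], [0, 0, 0]],
  ],
)

```text
t: 36.62
ee_pos: [0.615, 0.1491, 0.0827]
orientation: [-0.0, 0.791, -0.612, 0.0]
contact_force: [0.0, -0.1, -1.3]
finger_gap: 0.0404
grip_force: 15.0
```

Call:
move_arm(
  rows=[
    [[0, 0, 1], [0, 0, 0]],
    [[0, 0, 2], [0, 0, 0]],
    [[0, 0, 2.5], [0, 0, 0]],
    [[0, 0, 2.5], [0, 0, 0]],
    [[0, 0, 2.5], [0, 0, 0]],
  ],
)

```text
t: 37.25
ee_pos: [0.6149, 0.1491, 0.0802]
orientation: [0.0, 0.791, -0.612, 0.0]
contact_force: [-1.1, -0.1, 1.3]
finger_gap: 0.0404
grip_force: 15.0
```

Call:
move_arm(
  rows=[
    [[0, 0, 0.5], [0, 0, 0]],
    [[0, 0, 1], [0, 0, 0]],
    [[0, 0, 1], [0, 0, 0]],
    [[0, 0, 1], [0, 0, 0]],
    [[0, 0, 1], [0, 0, 0]],
  ],
)

```text
t: 37.88
ee_pos: [0.6149, 0.1491, 0.0802]
orientation: [-0.0, 0.791, -0.612, 0.0]
contact_force: [-2.6, 0.2, 4.7]
finger_gap: 0.0405
grip_force: 15.0
```

Call:
move_arm(
  rows=[
    [[0, 0, -0.5], [0, 0, 0]],
    [[0, 0, -0.5], [0, 0, 0]],
    [[0, 0, -0.5], [0, 0, 0]],
    [[0, 0, -0.5], [0, 0, 0]],
    [[0, 0, -0.5], [0, 0, 0]],
  ],
  gripper=1,
)

```text
t: 38.5
ee_pos: [0.6149, 0.1491, 0.0795]
orientation: [0.0, 0.791, -0.612, 0.0]
contact_force: [0.0, -0.5, -0.1]
finger_gap: 0.082
grip_force: 0.0
```

Call:
move_arm(
  rows=[
    [[0, 0, -10], [0, 0, 0]],
    [[0, 0, -40], [0, 0, 0]],
    [[0, 0, -75], [0, 0, 0]],
    [[0, 0, -110], [0, 0, 0]],
    [[0, 0, -130], [0, 0, 0]],
  ],
)

```text
t: 39.12
ee_pos: [0.6157, 0.1494, 0.2129]
orientation: [-0.002, 0.791, -0.612, 0.001]
contact_force: [-0.2, -0.1, -0.1]
finger_gap: 0.0868
grip_force: 0.0
```

Run:
```python
from h import *
st(); a=np.array([.6149,.1491,.21]);b=np.array([.5456,.4282,.21])
plan([(a+(b-a)*k/2,-75.5) for k in(1,2)],a,R.from_matrix(yaw()))
```

```text
t 39.12 p [0.6157 0.1494 0.2129] gap 0.0868 gf 0.0 F [-0.2 -0.1 -0.1] j [ 0.49  0.41  0.    0.   -1.16 -0.24]
yaw -75.49 z [ 0.0041  0.0016 -1.    ]
shift [-1.438e+02 -1.400e+00  1.000e-01] turn [-0.25  0.03  0.01]
shift [-143.8   -1.4    0. ] turn [0. 0. 0.]
```

Call:
move_arm(
  rows=[
    [[-15, 0, 0], [0, 0, 0]],
    [[-45, 0, 0], [0, 0, 0]],
    [[-78, -1, 0], [0, 0, 0]],
    [[-110, -1, 0], [0, 0, 0]],
    [[-144, -1.4, 0], [0, 0, 0]],
  ],
)

```text
t: 39.75
ee_pos: [0.5789, 0.2903, 0.2081]
orientation: [0.001, 0.791, -0.612, -0.0]
contact_force: [0.3, 0.1, 0.2]
finger_gap: 0.0869
grip_force: 0.0
```

Call:
move_arm(
  rows=[
    [[-35, 0, 0], [0, 0, 0]],
    [[-70, -1, 0], [0, 0, 0]],
    [[-105, -1, 0], [0, 0, 0]],
    [[-130, -1, 0], [0, 0, 0]],
    [[-144, -1.4, 0], [0, 0, 0]],
  ],
)

```text
t: 40.38
ee_pos: [0.5445, 0.43, 0.2085]
orientation: [0.001, 0.791, -0.612, -0.0]
contact_force: [0.6, -0.1, 0.5]
finger_gap: 0.0869
grip_force: 0.0
```

Call:
move_arm(
  rows=[
    [[0, 0, 0], [0, 0, 0]],
    [[0, 0, 0], [0, 0, 0]],
    [[0, 0, 0], [0, 0, 0]],
    [[0, 0, 0], [0, 0, 0]],
    [[0, 0, 0], [0, 0, 0]],
  ],
)

```text
t: 41.0
ee_pos: [0.5457, 0.4283, 0.2097]
orientation: [-0.0, 0.79, -0.613, -0.0]
contact_force: [0.6, -0.1, -0.2]
finger_gap: 0.0871
grip_force: 0.0
```

Run:
```python
from h import *
st(); plan([((.5456,.4282,.1225),-75.5)])
snap('wrist','w9');snap('scene','c9');snap('side','s9')
a=cv2.imread('pics/w9.png'); b=cv2.imread('pics/s9.png')[120:260,200:350]
cv2.imwrite('pics/v9.png',np.hstack([cv2.resize(a,(400,300)),cv2.resize(b,(360,300),interpolation=2)]))
```

```text
t 41.0 p [0.5457 0.4283 0.2097] gap 0.0871 gf 0.0 F [ 0.6 -0.1 -0.2] j [ 0.9   0.52  0.17 -0.   -1.22 -0.65]
yaw -75.54 z [ 1.e-04  1.e-04 -1.e+00]
shift [ 0.   0.2 87.2] turn [-0.    0.   -0.04]
```

View pics/v9.png

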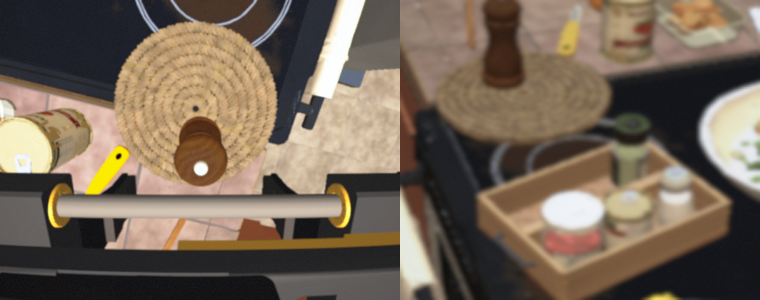

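The jar is back upright in the caddy at (630,150), and the mill stands on the trivet between the open fingers. Picking up the mill.

Call:
move_arm(
  rows=[
    [[0, 0, 12], [0, 0, 0]],
    [[0, 0, 35], [0, 0, 0]],
    [[0, 0, 60], [0, 0, 0]],
    [[0, 0, 80], [0, 0, 0]],
    [[0, 0, 87], [0, 0, 0]],
  ],
)

```text
t: 41.78
ee_pos: [0.5447, 0.4278, 0.12]
orientation: [0.002, 0.791, -0.612, -0.0]
contact_force: [0.1, -0.0, -0.3]
finger_gap: 0.0872
grip_force: 0.0
```

Call:
move_arm(
  rows=[
    [[0, 0, 0], [0, 0, 0]],
    [[0, 0, 0], [0, 0, 0]],
    [[0, 0, 0], [0, 0, 0]],
    [[0, 0, 0], [0, 0, 0]],
    [[0, 0, 0], [0, 0, 0]],
  ],
  gripper=0.3,
  force=20,
)

```text
t: 42.4
ee_pos: [0.5456, 0.4286, 0.123]
orientation: [-0.0, 0.791, -0.612, 0.0]
contact_force: [-0.6, 0.3, 0.9]
finger_gap: 0.048
grip_force: 19.4
```

Run:
```python
from h import *
st(); s=arm.read_state()['ee_pos']; off=s-np.array([.5457,.4282,.1223]); print(off)
b=np.array([.4844,.1107,.195])+[off[0],off[1],0]; a=np.array([s[0],s[1],.203])
plan([(a+(b-a)*k/2,-75.5) for k in(1,2)],a,R.from_matrix(yaw())); print(b)
```

```text
t 42.4 p [0.5456 0.4286 0.123 ] gap 0.048 gf 19.4 F [-0.6  0.3  0.9] j [ 0.9   0.58  0.06  0.   -1.05 -0.65]
yaw -75.51 z [ 2.e-04  2.e-04 -1.e+00]
[-0.00013896  0.00043926  0.00068431]
shift [146.   69.4   4. ] turn [-0.01  0.01 -0.01]
shift [146.   69.4   4. ] turn [0. 0. 0.]
[0.48426104 0.11113926 0.195     ]
```

Call:
move_arm(
  rows=[
    [[0, 0, -10], [0, 0, 0]],
    [[0, 0, -30], [0, 0, 0]],
    [[0, 0, -55], [0, 0, 0]],
    [[0, 0, -80], [0, 0, 0]],
    [[0, 0, -80], [0, 0, 0]],
  ],
)

```text
t: 43.02
ee_pos: [0.5464, 0.4295, 0.2053]
orientation: [-0.003, 0.791, -0.612, 0.0]
contact_force: [0.7, 0.8, -1.8]
finger_gap: 0.0477
grip_force: 19.5
```

Call:
move_arm(
  rows=[
    [[20, 9, 0], [0, 0, 0]],
    [[50, 24, 1], [0, 0, 0]],
    [[82, 39, 2], [0, 0, 0]],
    [[114, 54, 3], [0, 0, 0]],
    [[146, 69, 4], [0, 0, 0]],
  ],
)

```text
t: 43.65
ee_pos: [0.5142, 0.2684, 0.197]
orientation: [0.001, 0.791, -0.612, -0.001]
contact_force: [0.3, 0.3, -1.9]
finger_gap: 0.0475
grip_force: 19.6
```

Call:
move_arm(
  rows=[
    [[35, 17, 1], [0, 0, 0]],
    [[70, 33, 2], [0, 0, 0]],
    [[105, 50, 3], [0, 0, 0]],
    [[132, 63, 4], [0, 0, 0]],
    [[146, 70, 4], [0, 0, 0]],
  ],
)

```text
t: 44.28
ee_pos: [0.4829, 0.1096, 0.1936]
orientation: [0.001, 0.79, -0.613, -0.001]
contact_force: [1.0, -0.4, -2.8]
finger_gap: 0.0476
grip_force: 19.6
```

Call:
move_arm(
  rows=[
    [[0, 0, 0], [0, 0, 0]],
    [[0, 0, 3], [0, 0, 0]],
    [[0, 0, 8], [0, 0, 0]],
    [[0, 0, 10], [0, 0, 0]],
    [[0, 0, 10], [0, 0, 0]],
  ],
)

```text
t: 44.9
ee_pos: [0.4839, 0.1114, 0.1842]
orientation: [0.0, 0.791, -0.612, -0.0]
contact_force: [0.1, 0.2, -1.9]
finger_gap: 0.0479
grip_force: 19.6
```

Run:
```python
from h import *
st(); plan([((.4843,.1107,.1185),-75.5)])
```

```text
t 44.9 p [0.4839 0.1114 0.1842] gap 0.0479 gf 19.6 F [ 0.1  0.2 -1.9] j [ 0.55  0.21 -0.37  0.   -0.99 -0.3 ]
yaw -75.48 z [-7.e-04 -4.e-04 -1.e+00]
shift [ 0.8 -0.2 65.7] turn [ 0.04 -0.01  0.02]
```

Call:
move_arm(
  rows=[
    [[0.5, 0, 15], [0, 0, 0]],
    [[0.5, 0, 32], [0, 0, 0]],
    [[0.5, 0, 48], [0, 0, 0]],
    [[0.5, 0, 60], [0, 0, 0]],
    [[0.5, 0, 65], [0, 0, 0]],
  ],
)

```text
t: 45.52
ee_pos: [0.4837, 0.1104, 0.1185]
orientation: [0.001, 0.791, -0.612, -0.0]
contact_force: [0.3, 0.5, -1.6]
finger_gap: 0.048
grip_force: 19.6
```

Call:
move_arm(
  rows=[
    [[0, 0, 1], [0, 0, 0]],
    [[0, 0, 2], [0, 0, 0]],
    [[0, 0, 2.5], [0, 0, 0]],
    [[0, 0, 2.5], [0, 0, 0]],
    [[0, 0, 2.5], [0, 0, 0]],
  ],
)

```text
t: 46.15
ee_pos: [0.4843, 0.1107, 0.1172]
orientation: [-0.0, 0.791, -0.612, 0.0]
contact_force: [0.2, 0.3, -1.9]
finger_gap: 0.0476
grip_force: 19.6
```

Call:
move_arm(
  rows=[
    [[0, 0, 0.5], [0, 0, 0]],
    [[0, 0, 1], [0, 0, 0]],
    [[0, 0, 1], [0, 0, 0]],
    [[0, 0, 1], [0, 0, 0]],
    [[0, 0, 1], [0, 0, 0]],
  ],
)

```text
t: 46.78
ee_pos: [0.4842, 0.1107, 0.1161]
orientation: [-0.0, 0.791, -0.612, 0.0]
contact_force: [0.3, 0.5, -2.1]
finger_gap: 0.0476
grip_force: 19.6
```

Call:
move_arm(
  rows=[
    [[0, 0, 0.5], [0, 0, 0]],
    [[0, 0, 1], [0, 0, 0]],
    [[0, 0, 1.5], [0, 0, 0]],
    [[0, 0, 1.5], [0, 0, 0]],
    [[0, 0, 1.5], [0, 0, 0]],
  ],
)

```text
t: 47.4
ee_pos: [0.4844, 0.1107, 0.1154]
orientation: [-0.0, 0.791, -0.612, 0.0]
contact_force: [-1.1, 0.2, 4.7]
finger_gap: 0.048
grip_force: 19.4
```

Call:
move_arm(
  rows=[
    [[0, 0, 0.4], [0, 0, 0]],
    [[0, 0, 0.8], [0, 0, 0]],
    [[0, 0, 0.8], [0, 0, 0]],
    [[0, 0, 0.8], [0, 0, 0]],
    [[0, 0, 0.8], [0, 0, 0]],
  ],
)

```text
t: 48.02
ee_pos: [0.4845, 0.1107, 0.1153]
orientation: [-0.0, 0.791, -0.612, 0.0]
contact_force: [-4.1, -0.1, 9.5]
finger_gap: 0.0479
grip_force: 19.4
```

Contact. I'll release, rise, and move aside for a last look.

Call:
move_arm(
  rows=[
    [[0, 0, -1], [0, 0, 0]],
    [[0, 0, -1], [0, 0, 0]],
    [[0, 0, -1], [0, 0, 0]],
    [[0, 0, -1], [0, 0, 0]],
    [[0, 0, -1], [0, 0, 0]],
  ],
  gripper=1,
)

```text
t: 48.65
ee_pos: [0.4841, 0.1107, 0.1146]
orientation: [0.0, 0.791, -0.612, -0.0]
contact_force: [-0.3, -0.2, -0.1]
finger_gap: 0.0847
grip_force: 0.0
```

Call:
move_arm(
  rows=[
    [[0, 0, -10], [0, 0, 0]],
    [[0, 0, -40], [0, 0, 0]],
    [[0, 0, -80], [0, 0, 0]],
    [[0, 0, -120], [0, 0, 0]],
    [[0, 0, -150], [0, 0, 0]],
  ],
)

```text
t: 49.28
ee_pos: [0.4845, 0.1108, 0.2676]
orientation: [-0.001, 0.791, -0.612, 0.001]
contact_force: [0.4, -0.0, -0.0]
finger_gap: 0.0872
grip_force: 0.0
```

Call:
move_arm(
  rows=[
    [[0, -20, 0], [0, 0, 0]],
    [[0, -40, 0], [0, 0, 0]],
    [[0, -58, 0], [0, 0, 0]],
    [[0, -58, 0], [0, 0, 0]],
    [[0, -58, 0], [0, 0, 0]],
  ],
)

```text
t: 49.9
ee_pos: [0.5398, 0.125, 0.265]
orientation: [0.0, 0.791, -0.612, -0.0]
contact_force: [-1.2, -0.5, -0.8]
finger_gap: 0.087
grip_force: 0.0
```

Run:
```python
from h import *
st(); snap('wrist','w10');snap('scene','c10');snap('side','s10')
a=cv2.imread('pics/w10.png'); b=cv2.imread('pics/s10.png')[160:360,200:390]
cv2.imwrite('pics/v10.png',np.hstack([cv2.resize(a,(420,315)),cv2.resize(b,(299,315),interpolation=2)]))
```

```text
t 49.9 p [0.5398 0.125  0.265 ] gap 0.087 gf 0.0 F [-1.2 -0.5 -0.8] j [ 0.52  0.24 -0.11 -0.   -1.22 -0.27]
yaw -75.51 z [-3.e-04  0.e+00 -1.e+00]
```

View pics/v10.png

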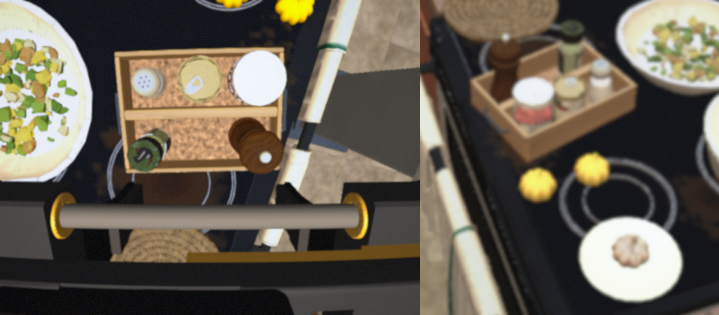

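The mill (knob at 265,158) and the jar (cap at 147,153) stand upright in their lane. The garlic stands in the middle of the plate at (630,250), and the other lane is unchanged. I'll check the numbers and hand in.

Run:
```python
from h import *
k=4/3
m=atz('w10',265*k,158*k,.159)[:2]; j=atz('w10',147*k,153*k,.114)[:2]; print('mill',m,'was .485 .109; jar',j,'was .6145 .149')
if max(np.hypot(*(m-[.485,.109])),np.hypot(*(j-[.6145,.149])))<.006: print(arm.job_done())
```

```text
mill [0.48580463 0.10899396] was .485 .109; jar [0.61017683 0.14693503] was .6145 .149
the job is handed in; nothing more can be done
None
```

The job is handed in: the garlic stands in the middle of the white plate, about 4 mm off its measured centre. The pepper mill and spice jar are back upright in the caddy, about 1 mm and 5 mm from where I first measured them, and the other lane is untouched.

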